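# Stand the third hand back up and bring the charcoal block under its tweezers

### The arm

A 7-joint arm with a two-finger parallel gripper is mounted at the origin on the work surface. World frame = base frame: x ahead of the robot, y to its left, z up, the work surface at z = 0. Lengths are in mm, angles in rad, forces in N, time in s.
With the tool pointing down it reaches from about 350 to 900 mm from the base axis. Payload 8.1 kg.
Tool frame: the origin (TCP) lies at the centre of the arm's flange, where the gripper is bolted on; the fingertips stand 178 mm ahead of it and the grasp point (between the pads) lies arm.pinch_z ahead of it (arm.pinch_z is the distance from the TCP to the grasp point, in mm); z points along the fingers, y is the line along which they close (so a half turn about z gives the same grasp; the last joint's range is limited). The gripper opens to 92 mm and grips with 3 to 60 N. Pads are 19 mm wide; open, the fingers measure 130 mm over their backs; the gripper's body (75 mm by 190 mm) begins 47 mm behind the grasp point.
Start: joints at [-1.293, 0.434, 0.025, 1.573, -0.012, 1.134, -0.075], TCP at [232.313, 580.227, 404.742] pointing down, gripper open.
Joint ranges: [-2.62, 2.62], [-0.44, 2.09], [-1.27, 1.32], [0.08, 2.57], [-1.32, 4.46], [0.12, 2], [-2.74, 2.74]. Speed limits (rad/s): [2.22, 2.22, 3.01, 3.01, 3.14, 3.14, 3.14].

### API

Orientations are given as a unit quaternion [w, x, y, z].
In Python, from station import status, cams, arm gives the robot as it stands. The module is installed in compiled form; this text tells all that it offers.
- The arm moves only by the tool send_rows, never from a script. Its argument "series" is a list of rows, each a list of 7 numbers: the shift along the tool's x, y, z in m, then the turn, a rotation vector about the tool's x, y, z in degrees, then the finger opening in m, from 0 to 0.0918. A call has 1 to 5 rows; each row is the pose to reach, as a shift and turn from the pose commanded when the call began, along the tool's axes at that moment; what a row does not reach only later rows make up. A row lasts 1/12 s, in which the tool goes at most 41.7 mm and 7.16 degrees, less where a joint would pass 70% of its speed; a pose out of reach is approached as far as the arm can. A call with a gripper value outside its range is refused whole. The fingers move at their own pace and stop on an object; "grip_force" is the grip in N (left out, the last holds). Time passes only in rows, so rows that repeat a pose let the fingers close. It gives the time, the measured TCP pose, the force, the opening and the grip force at its end, in the units of the state.
- status.sense(): the state, without advancing time (a new reading comes with each control period).
- cams.grab_frame(name): name is "scene" or "top" or "wrist"; returns a dict with "color" (420x560x3 uint8, red, green, blue), "fx", "fy", "cx", "cy" (pixels), "world_from_camera" (4x4, takes a point from camera to world coordinates). Camera axes: x right, y up, looking along -z (the intrinsics and any distortion apply to the point x, -y, -z); pixel columns grow to the right and rows downward; lengths in mm; the calibration is good to about 2 mm. A picture is of the moment at which its call begins. There is no depth.
- arm.hand_in(): hands the job in; it is judged then, once.
Trained networks look in the newest picture that a camera, given by its name, has taken for a name from the list of things; names that differ only in an ending like _2 or _b are one class to them, and where a whole thing is asked for, a point or a joint stands for the part that bears it (a point fixed in the world has none). Each returns a list of dicts, best first, with "confidence" (0 to 1); they miss things now and then, are a little off and sometimes report something else, mostly with a low value. They report only what shows in the picture. A call takes as long as a camera call. They do not tell look-alikes from the thing itself.
- cams.silhouettes(camera, query): "pixels" (420x560 bool, what is visible of it) and "location" ([row, column] in pixels, amid what is visible of it).
- cams.tip_of(camera, query): "location" ([row, column] in pixels: a listed point, or the origin of a listed thing).
The state is a dict: "time": time; "joint_pos": joint angles; "qvel": joint speeds; "joint_efforts": joint torques, N m; "tool_pos": TCP position; "tool_rot": TCP orientation; "contact_force": force on the tool from outside, world axes, zero at the start; "torque": the same for the moment, N m; "width": opening from 0.0 (shut) to 1.0 (fully open); "gripper_force": force on a finger pad.
Only numpy, scipy, OpenCV 4.12 (cv2) and the standard library are available. Lean on these libraries where they do the work, as an engineer would, in place of code of your own. Each camera call takes 0.05 s, during which the arm holds its last target. There are 200 camera calls.

### The job

The third hand (the tweezer stand) has been knocked over on the soldering board: push its iron foot over with a fingertip so that it tips back upright and stands flat on the board. Then gently push the charcoal block along the board until the tweezer tips hang over the middle of its top. Do not grip or lift anything, keep off the stand's post and tweezers, and leave the other things on the bench where they are.

Things in the scene. Friction and masses are not known exactly. Their poses are not given: they have to be found in the camera images.
- third_hand: tweezer stand, about 0.5 kg: dark iron foot 70 x 70 x 12 mm with a post in its middle. Origin: centre of the foot's underside; z: up the post; x: the way the tweezers point. It starts lying on its side with y pointing down: the foot stands on edge, the post points away from it, level and a little down, its clamp touching the board
- foot_edge (a point): middle of the foot's edge that is uppermost (67 mm above the board) while it lies, on the post's side: x 0, y -35, z 12 mm in the stand's frame. Pushed here, against the way the post points, the foot turns about its lower edge with a few newtons, passes its balance after about 45 degrees of turning and drops flat by itself as the post swings up
- tweezer_tip (a point): the tweezers' tips, in the third hand's frame at x 150, y 0, z 48 mm (48 mm above the foot's underside); the tweezers, 20 mm wide at most, slope down to here from the clamp at z 85 mm
- tweezer_arm: post (8 mm thick), brass clamp on it (18 mm square, at z 75 to 95 mm, small screw up to 105 mm) and tweezers, all rigidly fixed to the foot; same origin and axes as the third hand. Delicate, to be kept off: a slight brush does no harm
- charcoal: black charcoal soldering block, loose on the board, 110 x 65 x 30 mm (x, y, z), about 0.13 kg; origin: centre of its underside
- board: pale heat-proof soldering board, fixed to the bench, 340 x 440 x 12 mm (x, y, z); origin: centre of its underside, on the bench top; its top is 12 mm above the bench
- flux_dish: white ceramic dish on the bench, 44 mm across, 18 mm high; origin: centre of its underside
- flux_jar: glass jar with a red cap on the bench, 42 mm across, 50 mm high; origin: centre of its underside
- bench_block: steel bench block 60 x 60 x 20 mm on the bench; origin: centre of its underside
- hammer: hammer with a wooden handle lying on the bench, 220 mm long along its x axis
- pliers: pliers lying on the bench, 135 mm long along x, 45 mm wide, 10 mm thick; origin: near the middle, underside
- file: file with a wooden handle lying on the bench, 185 mm long along x, 16 mm thick
Things that resemble listed ones, but are neither listed nor needed, are in the scene too. Of the things like the charcoal, leave any that is yellow; of the rest the smaller one is meant.

How it is judged (in metres and radians):
On the way, in this order (a step that is already met when the one before it is completed fails the run):
1. the third hand stands upright, flat on the board (angle between third_hand's own z axis and vertical below 0.06 rad and z of third_hand in the frame of board between 0.008 and 0.016 m and angular speed of third_hand below 0.2 rad/s), for 0.2 s.
2. the tweezer tips are over the middle of the charcoal block's top (angle between third_hand's own z axis and vertical below 0.06 rad and z of third_hand in the frame of board between 0.008 and 0.016 m and x of tweezer_tip in the frame of charcoal between -0.02 and 0.02 m and y of tweezer_tip in the frame of charcoal between -0.016 and 0.016 m), for 0.2 s.
At the end, for the whole second after the job is handed in: The third hand stands upright (within 3.4 degrees), its foot flat on the board; the charcoal block lies flat on the board with the tweezer tips over the middle of its top (within 20 mm along its length and 16 mm across); both are at rest, and every other loose thing is within 20 mm of where it was (all of step 2 and angle between charcoal's own z axis and vertical below 0.05 rad and z of charcoal in the frame of board between 0.008 and 0.016 m and linear speed of each of third_hand, charcoal below 0.02 m/s and distance of each of flux_dish, flux_jar, bench_block, hammer, pliers, file from where it was at the start of the episode below 0.02 m); the robot touches nothing.
It fails at once if the third hand is lifted off the board (its foot more than 13 mm up) (z of third_hand in the frame of board above 0.062 m).
It fails at once if the charcoal block is lifted or tipped up (z of charcoal in the frame of board above 0.022 m or angle between charcoal's own z axis and vertical above 0.25 rad).
It fails at once if the post or tweezers are gripped or pushed hard by the fingers (more than 15 N) (contact force between the fingers and tweezer_arm above 15 N).
It fails at once if the charcoal block is gripped or rammed (more than 20 N) (contact force between the fingers and charcoal above 20 N).
It fails at once if another thing on the bench is knocked away (moved more than 20 mm) (distance of any of flux_dish, flux_jar, bench_block, hammer, pliers, file from where it was at the start of the episode above 0.02 m).
It also fails if it takes over 58 s, if anything falls off the work surface, if the arm or the gripper's body presses on something with over 40 N, if the wrist force passes 120 N, or if a joint passes its speed limit or range.

## Working session

There is one attempt and no reset: what is moved stays moved. The work goes in short steps, Python scripts to look and compute and a tool call to move; the robot and the scene stay as the last step left them, time stands still between calls to the robot, and variables do not carry over. Pictures are saved under pics/ and viewed, at most 10 in all, crops included, and the job is handed in when it is done.

Besides the shell and the picture viewer there is one more tool, called after "Emit:" by a JSON object that holds its "op" and its "data", one argument or row to a line. send_rows: Moves the arm, as the interface text tells. Its arguments: {"type":"object","properties":{"series":{"type":"array"},"grip_force":{"type":"number"}},"required":["series"]}

```bash
mkdir -p pics
python3 - <<'E'
from station import status,cams,arm
import cv2,numpy as np
s=status.sense();print(s['time'],s['tool_pos'],s['tool_rot'],s['width'],arm.pinch_z)
for c in ['top','scene']:
    f=cams.grab_frame(c);cv2.imwrite(f'pics/{c}0.png',f['color'][:,:,::-1])
    print(c,f['fx'],f['fy'],f['cx'],f['cy'],np.round(f['world_from_camera'],3).tolist(),f.keys())
    for q in ['third_hand','charcoal','board']:
        for d in cams.silhouettes(c,q):print(q,d['confidence'],np.round(d['location']),d['pixels'].sum())
    for q in ['foot_edge','tweezer_tip','third_hand','charcoal','board']:
        for d in cams.tip_of(c,q):print('pt',q,d['confidence'],np.round(d['location'],1))
E
```

```text
0.0 [232.22599733 579.98603954 403.94608449] [-8.23662126e-05  1.89292467e-01  9.81920426e-01 -7.95475333e-04] 0.9971240966833532 159.20000000000002
top 388.8826690570643 388.8826690570643 280.8656018032465 204.7693951085212 [[-0.004, 0.988, -0.153, 304.305], [-1.0, -0.007, -0.025, -16.468], [-0.026, 0.153, 0.988, 1024.492], [0.0, 0.0, 0.0, 1.0]] dict_keys(['color', 'fx', 'fy', 'cx', 'cy', 'world_from_camera'])
third_hand 0.85 [160. 230.] 722
charcoal 0.96 [300. 386.] 2323
charcoal 0.87 [279. 170.] 1223
charcoal 0.82 [184. 340.] 1076
charcoal 0.41 [157. 232.] 762
board 0.72 [169. 288.] 18348
pt foot_edge 0.61 [157.6 229.9]
pt tweezer_tip 0.8 [136.9 285.4]
pt third_hand 0.61 [169.8 234.5]
pt charcoal 0.84 [278.5 169.5]
pt charcoal 0.72 [172.9 195.4]
pt charcoal 0.62 [186.3 336.2]
scene 475.1348318740564 475.1348318740564 282.4881970480249 213.3574013191544 [[-0.411, -0.717, 0.563, 1228.032], [0.911, -0.313, 0.268, 345.222], [-0.016, 0.624, 0.782, 1134.848], [0.0, 0.0, 0.0, 1.0]] dict_keys(['color', 'fx', 'fy', 'cx', 'cy', 'world_from_camera'])
third_hand 0.73 [265. 312.] 468
charcoal 0.92 [152. 249.] 1127
charcoal 0.9 [214. 407.] 800
charcoal 0.89 [219. 240.] 842
board 0.92 [261. 277.] 14549
board 0.26 [350. 407.] 1172
pt foot_edge 0.65 [260.5 318.4]
pt tweezer_tip 0.81 [271.9 259.8]
pt third_hand 0.84 [259.6 317.5]
pt third_hand 0.24 [256.7 270.4]
pt charcoal 0.72 [154.5 247.5]
pt charcoal 0.61 [219.8 241.3]
pt charcoal 0.57 [213.4 406.4]
pt board 0.58 [253.5 270. ]
```

Run:
```python
import cv2
a=cv2.imread('pics/top0.png');cv2.imwrite('pics/top0c.png',cv2.resize(a[80:330,140:440],(720,600),interpolation=cv2.INTER_CUBIC))
a=cv2.imread('pics/scene0.png');cv2.imwrite('pics/scene0c.png',cv2.resize(a,(800,600),interpolation=cv2.INTER_CUBIC))
```

```text
(no output)
```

View pics/top0c.png

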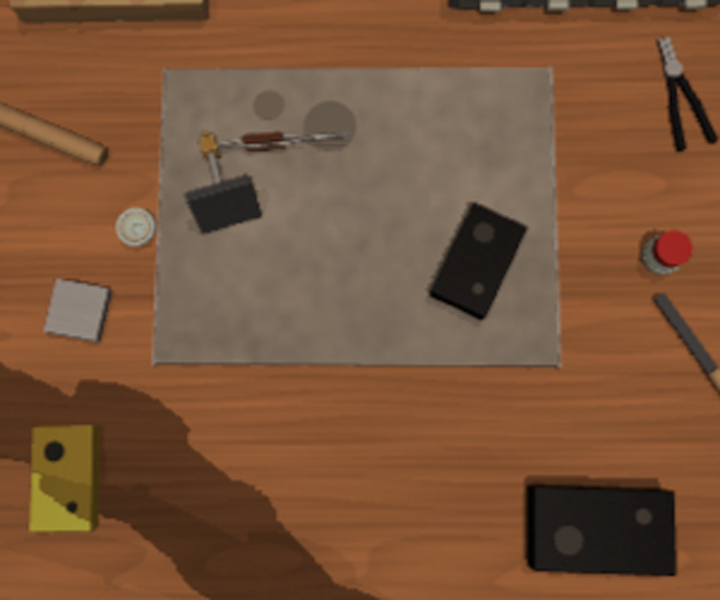

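View pics/scene0c.png

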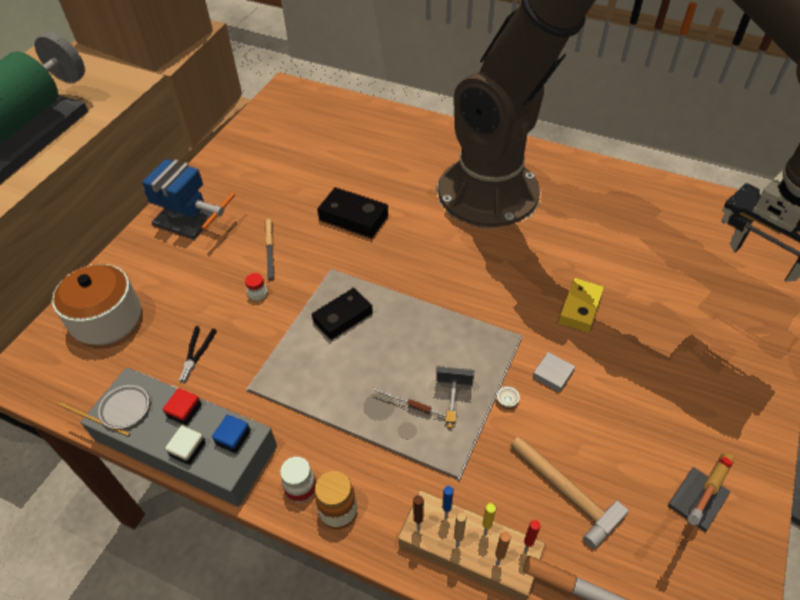

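The top picture (crop scale 2.4, offset 140, 80) shows the foot at crop (224,203), its post pointing up the picture (+x) and the tweezers pointing right (-y). The small black charcoal block lies oblique on the board at (478,262). The larger black block and the yellow one are the look-alikes. Next I fit poses by silhouette in both cameras.

```bash
cat > h.py <<'E'
from station import status,cams,arm
import cv2,numpy as np
from scipy.optimize import minimize
from scipy.spatial.transform import Rotation as R
def proj(f,P):
    T=np.linalg.inv(f['world_from_camera']);c=np.atleast_2d(P)@T[:3,:3].T+T[:3,3]
    return np.c_[f['cx']+f['fx']*c[:,0]/-c[:,2],f['cy']+f['fy']*-c[:,1]/-c[:,2]]
def ray(f,rc,z):
    W=f['world_from_camera'];d=W[:3,:3]@np.array([(rc[1]-f['cx'])/f['fx'],-(rc[0]-f['cy'])/f['fy'],-1]);o=W[:3,3]
    return o+d*(z-o[2])/d[2]
def box(sx,sy,sz):return np.array([[x*sx/2,y*sy/2,z*sz] for x in(-1,1) for y in(-1,1) for z in(0,1)])
def hull(f,P,S=8):
    m=np.zeros((420*1,560*1),np.uint8);h=cv2.convexHull(proj(f,P).astype(np.float32))
    cv2.fillConvexPoly(m,np.round(h*256).astype(np.int32),255,cv2.LINE_AA,8);return m/255.
def fitbox(views,dims,z,x0,yaws):
    # views: list of (frame, mask); pose x,y,yaw of upright box with underside at z
    B=box(*dims)
    def P(p):return B@R.from_euler('z',p[2]).as_matrix().T+[p[0],p[1],z]
    def cost(p):
        c=0
        for f,m in views:
            h=hull(f,P(p));c+=np.abs(h-m).sum()/m.sum()
        return c
    best=min((minimize(cost,[*x0,y],method='Nelder-Mead',options=dict(initial_simplex=[[*x0,y],[x0[0]+10,x0[1],y],[x0[0],x0[1]+10,y],[*x0,y+.2]],xatol=.05,fatol=1e-4)) for y in yaws),key=lambda r:r.fun)
    return best.x,best.fun
def look(cs=('top','scene')):return {c:cams.grab_frame(c) for c in cs}
def mask(c,q,near):
    L=cams.silhouettes(c,q);L=[d for d in L if np.hypot(*(np.array(d['location'])-near))<30]
    return L[0]['pixels'] if L else None
def charcoal(F,guess):
    v=[]
    for c,f in F.items():
        uv=proj(f,[guess[0],guess[1],27])[0];m=mask(c,'charcoal',uv[::-1])
        if m is not None:v.append((f,m))
    return fitbox(v,(110,65,30),12,guess[:2],[-2.4,-1.6,-.8,0]),len(v)
E
python3 - <<'E'
from h import *
F=look()
g=ray(F['top'],(184,340),42);print('charcoal guess',g,charcoal(F,g))
f=F['top'];o=(140,80)
crop=lambda u,v:(80+v/2.4,140+u/2.4)
for n,u,v in [('bTL',163,68),('bTR',551,68),('bBL',154,364),('bBR',559,364)]:print(n,ray(f,crop(u,v),12).round())
# upper edge z=79; foot top corners in crop: upper edge seam
for c in F:
    for q,z in [('foot_edge',79),('tweezer_tip',30),('third_hand',50)]:
        for d in cams.tip_of(c,q)[:1]:print(c,q,d['confidence'],ray(F[c],d['location'],z).round(1))
a=F['top']['color'][120:200,205:305,::-1];cv2.imwrite('pics/z1.png',cv2.resize(a,(750,600),interpolation=cv2.INTER_CUBIC))
# triangulate
for q in ['foot_edge','tweezer_tip','third_hand']:
    A=np.zeros((3,3));b=np.zeros(3)
    for c in F:
        d=cams.tip_of(c,q)
        if not d:continue
        p1=ray(F[c],d[0]['location'],0);o=F[c]['world_from_camera'][:3,3];n=(p1-o)/np.linalg.norm(p1-o);M=np.eye(3)-np.outer(n,n);A+=M;b+=M@o
    print('tri',q,np.linalg.solve(A,b).round(1))
E
```

```text
charcoal guess [ 509.42405334 -144.0426964    42.        ] ((array([ 5.01290163e+02, -1.41106309e+02, -4.37550301e-01]), np.float64(0.287398691627664)), 2)
bTL [732. 209.  12.]
bTR [ 725. -234.   12.]
bBL [391. 210.  12.]
bBR [ 389. -230.   12.]
top tweezer_tip 0.88 [634.7  -1.1  30. ]
top third_hand 0.86 [551.9 138.7  50. ]
scene foot_edge 0.67 [579.1 137.9  79. ]
scene tweezer_tip 0.68 [632.9  -9.2  30. ]
scene third_hand 0.67 [552.  129.4  50. ]
tri foot_edge [1055.2  290.   853.6]
tri tweezer_tip [634.4  -4.4  34.8]
tri third_hand [552.5 134.1  53.7]
```

View pics/z1.png

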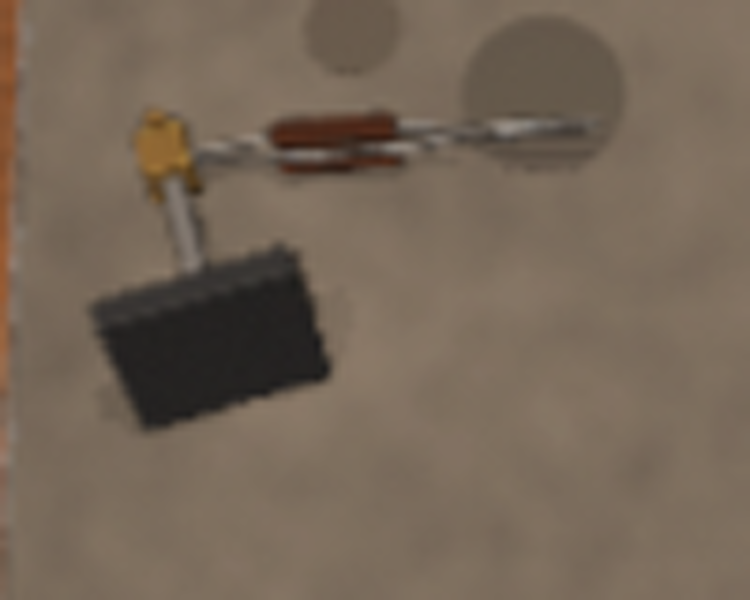

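The zoom (7.5x, offset 205, 120) shows the foot's uppermost post-side edge from (92,303) to (285,245), and its underside facing the robot. The post leads to the clamp at (161,150). Next I work out the edge and the approach.

```bash
cat >> h.py <<'E'
def goto(tip,ang):
    """tip xyz of fingertips, ang = world angle (deg) of tool x; prints shift/turn in the tool's axes"""
    s=status.sense();q=s['tool_rot'];r=R.from_quat([q[1],q[2],q[3],q[0]])
    a=np.radians(ang);X=np.array([np.cos(a),np.sin(a),0]);Z=np.array([0,0,-1.]);t=R.from_matrix(np.c_[X,np.cross(Z,X),Z])
    d=r.inv().apply(np.array(tip)-178*Z-np.array(s['tool_pos']))
    print('shift mm',d.round(1),'rotvec',(r.inv()*t).as_rotvec(degrees=True).round(1),'tip now',(np.array(s['tool_pos'])+178*r.apply([0,0,1])).round(1),'F',np.round(s['contact_force'],1),'t',s['time'],'w',s['width'])
E
python3 - <<'E'
from h import *
f=cams.grab_frame('top')
c=lambda x,y,z:ray(f,(120+y/7.5,205+x/7.5),z)
a,b=c(92,303,79),c(285,245,79);print(a,b,np.linalg.norm(b-a),'mid',(a+b)/2)
d=(b-a)/np.linalg.norm(b-a);ang=np.degrees(np.arctan2(d[1],d[0]));print('x ang',ang)
print(c(145,430,12),c(330,378,12),'underside lower edge')
p=np.array([-d[1],d[0],0]);e=(a+b)/2;print('p',p)
O=e-20.4*p-47.5*p;print('final origin',O,'tip',O+150*d)
pa=np.degrees(np.arctan2(-p[1],-p[0]))%360;print('angle -p',pa)
t=e+28*p;t[2]=75+60;goto(t,pa)
t[2]=69;goto(t,pa)
E
```

```text
[565.02167368 166.83317326  79.        ] [584.41227226 102.12671935  79.        ] 67.5493929719878 mid [574.71697297 134.4799463   79.        ]
x ang -73.31809114474694
[536.62772981 159.82643971  12.        ] [555.00453685  93.85903622  12.        ] underside lower edge
p [0.95791318 0.28705807 0.        ]
final origin [509.67466797 114.98870314  79.        ] tip [552.73337892 -28.69827404  79.        ]
angle -p 196.68190885525306
shift mm [-505.5 -269.1   91.7] rotvec [  0.    0.  -38.5] tip now [232.4 580.3 226.8] F [-0.3 -0.6  0.2] t 1.75 w 1.001106827387474
shift mm [-505.5 -269.1  157.7] rotvec [  0.    0.  -38.5] tip now [232.4 580.3 226.8] F [-0.3 -0.6  0.2] t 1.75 w 1.001106827387474
```

Emit:
{"op": "send_rows", "data": {
  "series": [
    [-0.034,-0.018,0,0,0,0,0.0],
    [-0.068,-0.036,0,0,0,0,0.0],
    [-0.102,-0.054,0,0,0,0,0.0],
    [-0.136,-0.072,0,0,0,0,0.0],
    [-0.17,-0.09,0,0,0,0,0.0]
  ]
}}

```text
time: 2.17
tool_pos: [357.6, 431.9, 404.9]
tool_rot: [0.0, 0.189, 0.982, 0.0]
contact_force: [0.0, 0.4, -0.1]
width: 0.684
gripper_force: 0.0
```

Emit:
{"op": "send_rows", "data": {
  "series": [
    [-0.034,-0.018,0,0,0,0,0.0],
    [-0.068,-0.036,0,0,0,0,0.0],
    [-0.102,-0.054,0,0,0,0,0.0],
    [-0.136,-0.072,0,0,0,0,0.0],
    [-0.17,-0.09,0,0,0,0,0.0]
  ]
}}

```text
time: 2.58
tool_pos: [481.9, 285.1, 405.0]
tool_rot: [0.0, 0.189, 0.982, 0.0]
contact_force: [0.5, 1.2, -0.4]
width: 0.323
gripper_force: 0.0
```

Emit:
{"op": "send_rows", "data": {
  "series": [
    [-0.033,-0.018,0,0,0,-7,0.0],
    [-0.066,-0.036,0,0,0,-14,0.0],
    [-0.099,-0.054,0,0,0,-21,0.0],
    [-0.132,-0.072,0,0,0,-28,0.0],
    [-0.165,-0.089,0,0,0,-35,0.0]
  ]
}}

```text
time: 3.0
tool_pos: [602.1, 140.9, 404.9]
tool_rot: [0.0, -0.118, 0.993, 0.0]
contact_force: [0.5, 1.3, -0.3]
width: 0.009
gripper_force: 0.0
```

```bash
python3 -c "
from h import *
goto([602,142.5,135],196.7);goto([602,142.5,69],196.7)"
```

```text
shift mm [-0.3  1.5 91.9] rotvec [ 0.   0.  -3.2] tip now [602.1 140.9 226.9] F [ 0.5  1.3 -0.3] t 3.0 w 0.008998663719863085
shift mm [ -0.2   1.5 157.9] rotvec [ 0.   0.  -3.2] tip now [602.1 140.9 226.9] F [ 0.5  1.3 -0.3] t 3.0 w 0.008998663719863085
```

Emit:
{"op": "send_rows", "data": {
  "series": [
    [0,0.001,0.032,0,0,-3.2,0.0],
    [0,0.001,0.064,0,0,-3.2,0.0],
    [0,0.001,0.096,0,0,-3.2,0.0],
    [0,0.001,0.128,0,0,-3.2,0.0],
    [0,0.001,0.158,0,0,-3.2,0.0]
  ]
}}

```text
time: 3.42
tool_pos: [600.7, 143.6, 245.2]
tool_rot: [0.0, -0.142, 0.99, 0.0]
contact_force: [-0.1, 0.5, 0.7]
width: -0.0
gripper_force: 0.0
```

Emit:
{"op": "send_rows", "data": {
  "series": [
    [0.003,0,0,0,0,0,0.0],
    [0.007,0,0,0,0,0,0.0],
    [0.012,0,0,0,0,0,0.0],
    [0.016,0,0,0,0,0,0.0],
    [0.02,0,0,0,0,0,0.0]
  ]
}}

```text
time: 3.83
tool_pos: [582.2, 138.3, 249.1]
tool_rot: [0.002, -0.142, 0.99, 0.0]
contact_force: [1.2, 0.6, 1.4]
width: 0.005
gripper_force: 0.6
```

```bash
python3 -c "
from h import *
goto([602,142.5,69],196.7)
F=look();a=cv2.resize(F['top']['color'][110:210,190:310,::-1],(400,333));b=cv2.resize(F['scene']['color'][200:320,250:394,::-1],(400,333))
cv2.imwrite('pics/a.png',np.hstack([a,b]))"
```

```text
shift mm [-20.2  -1.5   2.2] rotvec [ 0.   0.3 -0.3] tip now [583.  138.5  71.1] F [1.2 0.6 1.4] t 3.8333 w 0.004752513064019086
```

View pics/a.png

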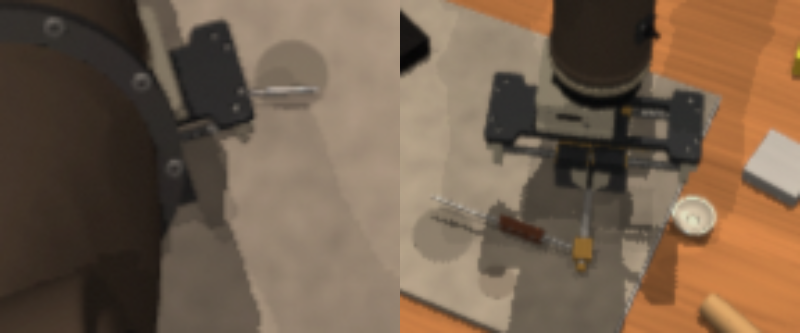

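Emit:
{"op": "send_rows", "data": {
  "series": [
    [0.003,0,0.002,0,0,0,0.0],
    [0.008,0,0.003,0,0,0,0.0],
    [0.013,0,0.003,0,0,0,0.0],
    [0.018,0,0.003,0,0,0,0.0],
    [0.023,0,0.003,0,0,0,0.0]
  ]
}}

```text
time: 4.35
tool_pos: [559.1, 131.5, 243.7]
tool_rot: [0.0, -0.142, 0.99, 0.0]
contact_force: [0.6, 1.3, 0.8]
width: 0.005
gripper_force: 0.6
```

```bash
python3 -c "
from h import *
goto([602,142.5,69],196.7)
F=look();a=cv2.resize(F['top']['color'][110:210,190:310,::-1],(400,333));b=cv2.resize(F['scene']['color'][200:320,250:394,::-1],(400,333))
cv2.imwrite('pics/b.png',np.hstack([a,b]))"
```

```text
shift mm [-44.2  -1.5  -3.3] rotvec [ 0.   0.  -0.3] tip now [559.1 131.5  65.7] F [0.6 1.3 0.8] t 4.35 w 0.004734346120031585
```

View pics/b.png

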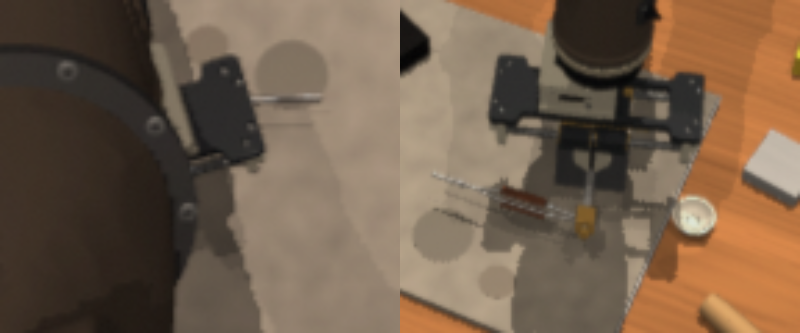

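The foot is turning as the finger pushes and the clamp is lifting off the board. I carry on past balance and sweep clear of the rising post.

Emit:
{"op": "send_rows", "data": {
  "series": [
    [0.008,0,0,0,0,0,0.0],
    [0.018,0,0,0,0,0,0.0],
    [0.03,0,0,0,0,0,0.0],
    [0.05,0,0,0,0,0,0.0],
    [0.08,0,0,0,0,0,0.0]
  ]
}}

```text
time: 4.87
tool_pos: [482.1, 108.9, 243.4]
tool_rot: [-0.0, -0.142, 0.99, -0.0]
contact_force: [1.3, 0.1, -0.2]
width: 0.003
gripper_force: 0.0
```

Emit:
{"op": "send_rows", "data": {
  "series": [
    [0.025,0,0,0,0,0,0.0],
    [0.04,0,0,0,0,0,0.0],
    [0.04,0,0,0,0,0,0.0],
    [0.04,0,0,0,0,0,0.0],
    [0.04,0,0,0,0,0,0.0]
  ]
}}

```text
time: 5.28
tool_pos: [445.0, 98.0, 244.0]
tool_rot: [0.001, -0.142, 0.99, 0.0]
contact_force: [0.4, -0.4, 0.4]
width: 0.002
gripper_force: 0.0
```

Emit:
{"op": "send_rows", "data": {
  "series": [
    [0.01,0,-0.03,0,0,0,0.0],
    [0.02,0,-0.065,0,0,0,0.0],
    [0.03,0,-0.1,0,0,0,0.0],
    [0.04,0,-0.13,0,0,0,0.0],
    [0.05,0,-0.15,0,0,0,0.0]
  ]
}}

```text
time: 5.7
tool_pos: [397.3, 83.9, 396.8]
tool_rot: [0.002, -0.142, 0.99, 0.0]
contact_force: [1.2, 0.0, -0.1]
width: 0.006
gripper_force: 0.0
```

```bash
python3 -c "
from h import *
goto([602,142.5,69],196.7)
F=look()
b=cv2.resize(F['scene']['color'][130:330,200:440,::-1],(720,600))
cv2.imwrite('pics/c.png',b)
for c in F:
    for q,z in [('tweezer_tip',60),('third_hand',12),('foot_edge',24)]:
        for d in cams.tip_of(c,q)[:2]:print(c,q,d['confidence'],ray(F[c],d['location'],z).round(1))
"
```

```text
shift mm [-212.4   -1.5  150.6] rotvec [ 0.   0.2 -0.3] tip now [397.9  84.1 218.8] F [ 1.2  0.  -0.1] t 5.7 w 0.0063113602499115466
top tweezer_tip 0.49 [546.2 -20.   60. ]
top third_hand 0.52 [506.4 123.6  12. ]
top foot_edge 0.18 [ 363.4 -394.3   24. ]
scene tweezer_tip 0.64 [600.1   8.1  60. ]
scene third_hand 0.87 [504.7 108.6  12. ]
scene third_hand 0.43 [548. 232.  12.]
scene foot_edge 0.97 [490.5 106.7  24. ]
```

View pics/c.png

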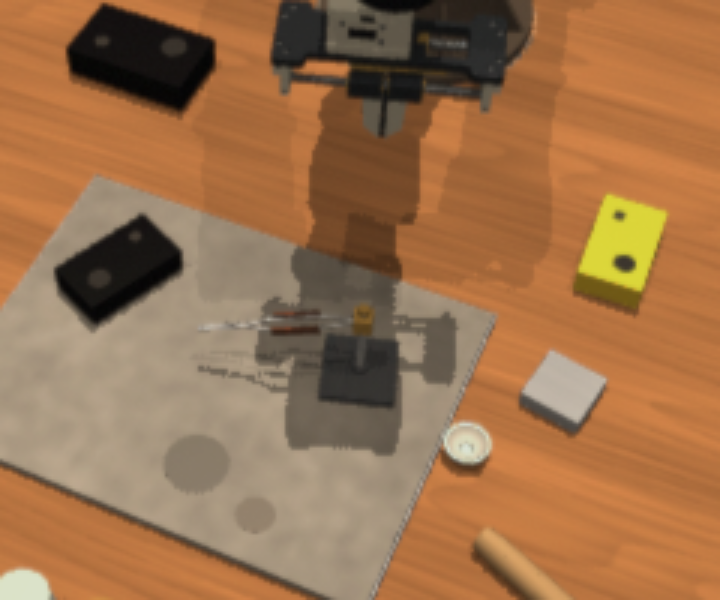

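The stand is upright with its foot flat, and the tweezer tips are at scene crop (200,328). The charcoal block has not moved. I head for the charcoal's far side and measure the tip at the same time.

```bash
python3 -c "
from h import *
F=look()
print('tip',ray(F['scene'],(130+328/3,200+200/3),60).round(1))
goto([475,-197,219],244.9)
for c,f in F.items():
    for z0,d,g,n in [(12,(70,70,12),(508,116),'third_hand')]:
        m=mask(c,n,proj(f,[508,116,24])[0][::-1]); print(c,None if m is None else m.sum())
print(charcoal(F,(501,-141)))
"
```

```text
tip [555.  -25.7  60. ]
shift mm [   4.1 -291.5   -4.1] rotvec [  0.   -0.1 -48.5] tip now [396.4  83.7 214.8] F [-0. -0. -0.] t 6.2 w 0.0019429892732654955
top 14
scene 877
((array([ 5.01445313e+02, -1.42580465e+02, -4.78143823e-01]), np.float64(0.20148659606014782)), 2)
```

Emit:
{"op": "send_rows", "data": {
  "series": [
    [0,-0.036,0,0,0,0,0.05],
    [0,-0.072,0,0,0,0,0.05],
    [0,-0.108,0,0,0,0,0.05],
    [0,-0.144,0,0,0,0,0.05],
    [0,-0.18,0,0,0,0,0.05]
  ]
}}

```text
time: 6.82
tool_pos: [447.5, -90.7, 393.8]
tool_rot: [0.0, -0.143, 0.99, -0.0]
contact_force: [1.1, 0.9, -0.4]
width: 0.315
gripper_force: 0.0
```

Emit:
{"op": "send_rows", "data": {
  "series": [
    [0,-0.03,0,0,0,-7,0.05],
    [0.001,-0.06,0,0,0,-14,0.05],
    [0.002,-0.09,0,0,0,-21,0.05],
    [0.004,-0.111,0,0,0,-28,0.05],
    [0.004,-0.111,0,0,0,-35,0.05]
  ]
}}

```text
time: 7.23
tool_pos: [474.5, -203.3, 392.6]
tool_rot: [-0.002, -0.41, 0.912, -0.001]
contact_force: [0.7, -1.0, -1.4]
width: 0.545
gripper_force: 0.0
```

Emit:
{"op": "send_rows", "data": {
  "series": [
    [0,0,0,0,0,-6,0.05],
    [0,0,0,0,0,-11,0.05],
    [0,0,0,0,0,-11,0.05]
  ]
}}

```text
time: 7.48
tool_pos: [474.8, -196.7, 391.5]
tool_rot: [-0.002, -0.491, 0.871, 0.002]
contact_force: [-0.3, -0.1, -1.0]
width: 0.546
gripper_force: 0.0
```

```bash
python3 -c "
from h import *
F=look()
for c in F:
    for q,z in [('tweezer_tip',60),('third_hand',12),('foot_edge',24)]:
        for d in cams.tip_of(c,q)[:1]:print(c,q,d['confidence'],ray(F[c],d['location'],z).round(1))
r=charcoal(F,(501,-141));print(r)
f=F['top'];im=f['color'][:,:,::-1].copy()
P=box(110,65,30)@R.from_euler('z',r[0][0][2]).as_matrix().T+[r[0][0][0],r[0][0][1],12]
im=cv2.resize(im,None,fx=4,fy=4,interpolation=cv2.INTER_CUBIC)
for u,v in proj(f,P):cv2.circle(im,(int(u*4+2),int(v*4+2)),2,(0,0,255),-1)
cv2.imwrite('pics/d.png',im[480:1000,860:1640])
goto([475,-197,100],244.9)
"
```

```text
top tweezer_tip 0.58 [549.3 -28.2  60. ]
top third_hand 0.62 [508.3 123.   12. ]
top foot_edge 0.94 [478.4 112.1  24. ]
scene tweezer_tip 0.85 [550.3 -33.1  60. ]
scene foot_edge 0.68 [ 537.3 -329.9   24. ]
((array([ 5.00657354e+02, -1.40923330e+02, -4.25624949e-01]), np.float64(0.3119961894438166)), 2)
shift mm [  0.7  -0.9 113.8] rotvec [ 0.3 -0.2 -6.1] tip now [ 474.3 -196.   213.8] F [0.  0.3 0.1] t 7.9833 w 0.5470312429482196
```

View pics/d.png

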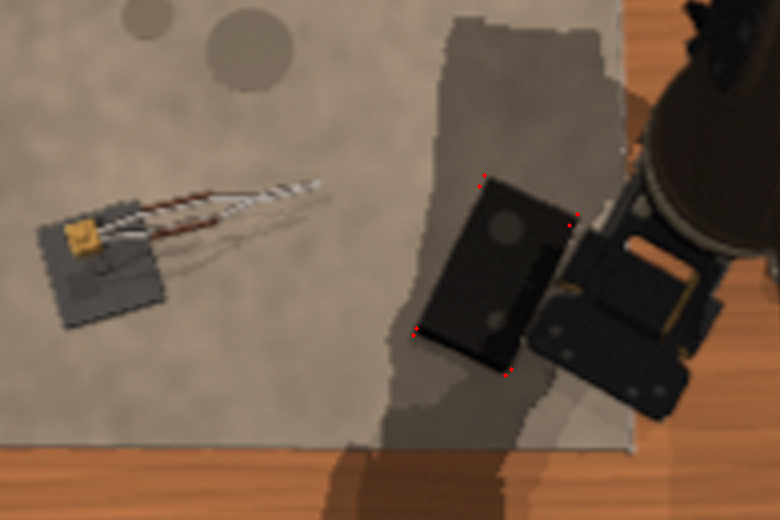

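Emit:
{"op": "send_rows", "data": {
  "series": [
    [0,0,0.025,0,0,-6,0.05],
    [0,0,0.055,0,0,-6.3,0.05],
    [0,0,0.085,0,0,-6.3,0.05],
    [0,0,0.115,0,0,-6.3,0.05],
    [0,0,0.14,0,0,-6.3,0.05]
  ]
}}

```text
time: 8.4
tool_pos: [473.8, -196.4, 249.9]
tool_rot: [-0.003, -0.537, 0.843, 0.002]
contact_force: [0.0, 0.1, -0.3]
width: 0.542
gripper_force: 0.0
```

Emit:
{"op": "send_rows", "data": {
  "series": [
    [0,0,0.015,0,0,0,0.05],
    [0,0,0.03,0,0,0,0.05],
    [0,0,0.045,0,0,0,0.05],
    [0,0,0.05,0,0,0,0.05],
    [0,0,0.05,0,0,0,0.05]
  ]
}}

```text
time: 8.82
tool_pos: [473.7, -196.1, 200.8]
tool_rot: [-0.003, -0.538, 0.843, 0.002]
contact_force: [0.2, -0.8, 0.6]
width: 0.546
gripper_force: 0.0
```

```bash
python3 -c "
from h import *
a=np.radians(65.4);d=np.array([np.cos(a),np.sin(a),0])
goto(np.array([501,-141,22])+(-42)*d,245.4);goto(np.array([501,-141,22])+(-42+110)*d,245.4)"
```

```text
shift mm [-19.5  -1.8   0.7] rotvec [ 0.4 -0.2 -0.3] tip now [ 472.3 -196.    22.8] F [ 0.2 -0.8  0.6] t 8.8167 w 0.5459179878570656
shift mm [-129.5   -1.2    0.4] rotvec [ 0.4 -0.2 -0.3] tip now [ 472.3 -196.    22.8] F [ 0.2 -0.8  0.6] t 8.8167 w 0.5459179878570656
```

Emit:
{"op": "send_rows", "data": {
  "series": [
    [-0.006,-0.001,0,0,0,0,0.05],
    [-0.012,-0.0015,0,0,0,0,0.05],
    [-0.017,-0.0015,0,0,0,0,0.05],
    [-0.022,-0.0015,0,0,0,0,0.05],
    [-0.027,-0.0015,0,0,0,0,0.05]
  ]
}}

```text
time: 9.23
tool_pos: [487.1, -172.5, 202.4]
tool_rot: [-0.002, -0.537, 0.843, 0.001]
contact_force: [-0.7, -2.2, 0.4]
width: 0.545
gripper_force: 0.9
```

Emit:
{"op": "send_rows", "data": {
  "series": [
    [-0.006,0,0,0,0,0,0.05],
    [-0.012,0,0,0,0,0,0.05],
    [-0.018,0,0,0,0,0,0.05],
    [-0.024,0,0,0,0,0,0.05],
    [-0.03,0,0,0,0,0,0.05]
  ]
}}

```text
time: 9.65
tool_pos: [499.5, -145.1, 201.7]
tool_rot: [-0.002, -0.537, 0.843, 0.002]
contact_force: [-0.2, -2.4, 1.0]
width: 0.543
gripper_force: 0.9
```

Emit:
{"op": "send_rows", "data": {
  "series": [
    [-0.006,0,0,0,0,0,0.05],
    [-0.012,0,0,0,0,0,0.05],
    [-0.018,0,0,0,0,0,0.05],
    [-0.024,0,0,0,0,0,0.05],
    [-0.03,0,0,0,0,0,0.05]
  ]
}}

```text
time: 10.07
tool_pos: [512.2, -117.9, 201.7]
tool_rot: [-0.002, -0.537, 0.843, 0.002]
contact_force: [-0.3, -2.5, 2.1]
width: 0.543
gripper_force: 1.0
```

```bash
python3 -c "
from h import *
a=np.radians(65.4);d=np.array([np.cos(a),np.sin(a),0])
goto(np.array([501,-141,22])+(-42+110)*d,245.4)
F=look();print(charcoal(F,np.array([501,-141,0])+67*d))
cv2.imwrite('pics/e.png',cv2.resize(F['scene']['color'][130:330,200:440,::-1],(720,600)))"
```

```text
shift mm [-42.4   0.9   1.6] rotvec [ 0.3 -0.1 -0.4] tip now [ 511.3 -117.9   23.7] F [-0.3 -2.5  2.1] t 10.0667 w 0.5430307175413095
((array([530.18638164, -75.56222739,  -3.55579764]), np.float64(1.1468933982992067)), 2)
```

View pics/e.png

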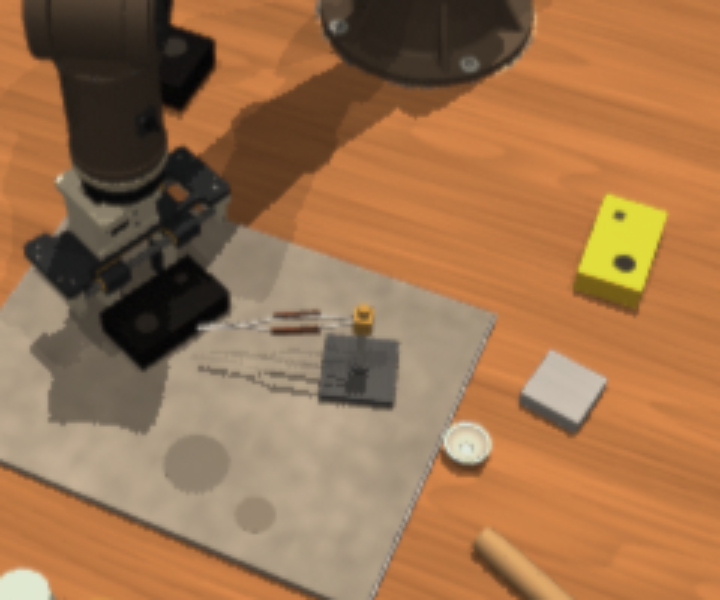

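The block is sliding straight and its orientation has held; the tips are at crop (200,328), at the block's front edge. I push most of the remainder, then back off and measure.

Emit:
{"op": "send_rows", "data": {
  "series": [
    [-0.006,0,0,0,0,0,0.05],
    [-0.012,0,0,0,0,0,0.05],
    [-0.018,0,0,0,0,0,0.05],
    [-0.024,0,0,0,0,0,0.05],
    [-0.03,0,0,0,0,0,0.05]
  ]
}}

```text
time: 10.68
tool_pos: [525.0, -90.5, 201.6]
tool_rot: [-0.002, -0.537, 0.843, 0.002]
contact_force: [-0.0, 0.4, -0.9]
width: 0.546
gripper_force: 0.3
```

Emit:
{"op": "send_rows", "data": {
  "series": [
    [-0.006,0,0,0,0,0,0.05],
    [-0.012,0,0,0,0,0,0.05],
    [-0.018,0,0,0,0,0,0.05],
    [-0.02,0,0,0,0,0,0.05],
    [-0.02,0,0,0,0,0,0.05]
  ]
}}

```text
time: 11.1
tool_pos: [533.5, -72.2, 201.7]
tool_rot: [-0.002, -0.538, 0.843, 0.002]
contact_force: [0.7, 0.1, 0.4]
width: 0.543
gripper_force: 0.0
```

Emit:
{"op": "send_rows", "data": {
  "series": [
    [0.02,0,0,0,0,0,0.05],
    [0.05,0,0,0,0,0,0.05],
    [0.08,0,0,0,0,0,0.05],
    [0.115,0,0,0,0,0,0.05],
    [0.12,0,0,0,0,0,0.05]
  ]
}}

```text
time: 11.52
tool_pos: [479.3, -188.0, 201.2]
tool_rot: [-0.005, -0.534, 0.845, 0.001]
contact_force: [-1.3, -0.6, -0.1]
width: 0.545
gripper_force: 0.0
```

```bash
cat > m.py <<'E'
from h import *
import sys
F=look();T=[]
for c in F:
    for d in cams.tip_of(c,'tweezer_tip')[:1]:
        p=ray(F[c],d['location'],60);T.append(p);print(c,d['confidence'],p.round(1))
r=charcoal(F,(545,-40));print(r)
for c in F:
    try:x=charcoal({c:F[c]},(545,-40))[0];print(c,x)
    except Exception as e:print(e)
x,y,w=r[0][0];
for p in T:print('tip in charcoal',R.from_euler('z',-w).apply(p-[x,y,0]).round(1))
im=[]
for c,f in F.items():
    u,v=proj(f,[545,-40,40])[0].astype(int);k=cv2.resize(f['color'][v-40:v+40,u-40:u+40,::-1],(400,400),interpolation=cv2.INTER_CUBIC)
    P=box(110,65,30)@R.from_euler('z',w).as_matrix().T+[x,y,12]
    for a,b in proj(f,P):cv2.circle(k,(int((a-u+40)*5+2),int((b-v+40)*5+2)),2,(0,0,255),-1)
    im.append(k)
cv2.imwrite(sys.argv[1],np.hstack(im))
goto([0,0,0],245.4)
E
python3 m.py pics/f.png
```

```text
top 0.84 [551.1 -25.7  60. ]
scene 0.94 [548.7 -29.5  60. ]
((array([ 5.50994334e+02, -3.11321013e+01, -4.36295819e-01]), np.float64(0.28161615642684223)), 2)
top (array([ 5.50884327e+02, -3.09625958e+01, -4.36298096e-01]), np.float64(0.09852762923351159))
scene (array([ 5.47781796e+02, -3.31366935e+01, -4.15094369e-01]), np.float64(0.17637640208921998))
tip in charcoal [-2.2  5.  60. ]
tip in charcoal [-2.7  0.5 60. ]
shift mm [ 39.3 514.   26.4] rotvec [ 0.3 -0.1 -0.3] tip now [ 482.2 -180.4   23.9] F [-0.6  0.5 -0.5] t 11.9167 w 0.5425689159381887
```

View pics/f.png

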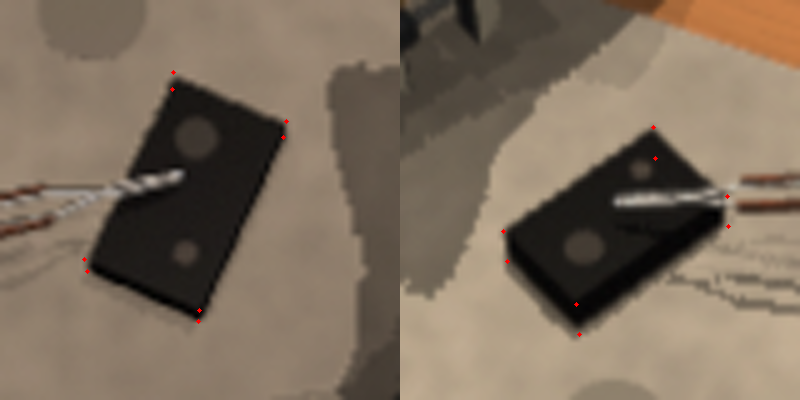

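The tips are over the middle of the block, about 3 mm off in each direction and well inside tolerance. I raise the tool clear, then hand in.

Emit:
{"op": "send_rows", "data": {
  "series": [
    [0,0,-0.02,0,0,0,0.05],
    [0,0,-0.05,0,0,0,0.05],
    [0,0,-0.08,0,0,0,0.05],
    [0,0,-0.08,0,0,0,0.05],
    [0,0,-0.08,0,0,0,0.05]
  ]
}}

```text
time: 12.33
tool_pos: [483.8, -181.3, 283.3]
tool_rot: [-0.001, -0.538, 0.843, 0.0]
contact_force: [-0.4, 0.1, -0.3]
width: 0.545
gripper_force: 0.0
```

```bash
python3 -c "
from station import arm
print(arm.hand_in())"
```

```text
the job is handed in; nothing more can be done
None
```

The job is handed in at about 12 s of the 58 s allowed: the stand is upright and flat on the board, and the tweezer tips measured within about 5 mm of the middle of the charcoal block's top; the hand-in returned no verdict.

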